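Press a tile frame together in locking pliers

ROBOT

A 6-joint arm with a two-finger parallel gripper is mounted at the origin on the work surface. World frame = base frame: x ahead of the robot, y to its left, z up, the work surface at z = 0. Lengths are in m, angles in rad, forces in N, time in s.
With the tool pointing down it reaches from about 0.275 to 0.75 m from the base axis. Payload 10.2 kg.
Tool frame: the origin (TCP) lies at the very end of the fingers, on their centre line; the grasp point (between the pads) lies 19 mm behind it (bot.grasp_offset is the z of the grasp point in the tool frame, in m); z points along the fingers, y is the line along which they close (so a half turn about z gives the same grasp; the last joint's range is limited). The gripper opens to 88 mm and grips with 3 to 60 N. Pads are 18 mm wide; open, the fingers measure 123 mm over their backs; the gripper's body (75 mm by 187 mm) begins 45 mm behind the grasp point.
Start: joints at [1.059, 0.313, 1.498, -0, 1.331, -0.223], TCP at [0.15, 0.503, 0.239] pointing down, gripper open.
Joint ranges: [-2.94, 2.94], [-0.97, 2.17], [0.19, 2.56], [-1.23, 4.37], [0.02, 3.11], [-2.88, 2.88]. Speed limits (rad/s): [2.39, 2.39, 3.01, 3.14, 3.14, 3.14].

INTERFACE

Orientations are given as a unit quaternion [w, x, y, z].
In Python, from plant import telemetry, imaging, bot gives the robot as it stands.
- The arm moves only by the tool servo_tool, never from a script. Its argument "plan" is a list of rows, each a list of 6 numbers: the shift along the tool's x, y, z in units of 0.03 m (1.0 is 0.03 m), then the turn, a rotation vector about the tool's x, y, z in units of 4 degrees (1.0 is 4 degrees). In form: [[x, y, z, wx, wy, wz], ...]. A call has 1 to 20 rows; each row shifts and turns the commanded pose from where the row before left it, along the tool's axes as they then stand; what a row does not reach is not made up. A row lasts 1/12 s, in which the tool goes at most 41.7 mm and 7.16 degrees, less where a joint would pass 70% of its speed; a pose out of reach is approached as far as the arm can. A call with a number of a shift or a turn outside -1 to 1 is refused whole. A call with a gripper value outside its range is refused whole. "hand" is the gripper's target within -1 to 1 (shut at 1, half-way at 0, fully open at -1), set as the call begins (left out, the last holds). The fingers move at their own pace and stop on an object; "grip_force" is the grip in N (left out, the last holds). Time passes only in rows, so rows that do not move let the fingers close. It gives the time, the measured TCP pose, the force, the opening and the grip force at its end, in the units of the state.
- telemetry.get_state(): the state, without advancing time (a new reading comes with each control period).
- imaging.camera(name): name is "scene" or "top"; returns a dict with "pixels" (384x512x3 uint8, red, green, blue), "vertical_fov" (degrees; the focal length in pixels is half the picture's height over the tangent of half this angle, whatever the lens; pixels are square), "cx", "cy" (the principal point, pixels), "rvec" (rotation vector, rad) and "tvec" (3), from world to camera coordinates, as OpenCV has them. Camera axes: x right, y down, z forward; pixel columns grow to the right and rows downward; lengths in m; the calibration is good to about 2 mm. A picture is of the moment at which its call begins. There is no depth.
- bot.finish_job(): hands the job in; it is judged then, once.
The state is a dict: "clock": time; "joints": joint angles; "qvel": joint speeds; "tau": joint torques, N m; "position": TCP position; "tool_rot": TCP orientation; "wrist_force": force on the tool from outside, world axes, zero at the start; "torque": the same for the moment, N m; "width": opening from 0.0 (shut) to 1.0 (fully open); "grasp_force": force on a finger pad.
Only numpy, scipy, OpenCV 4.12 (cv2) and the standard library are available. Lean on these libraries where they do the work, as an engineer would, in place of code of your own. Each camera call takes 0.05 s, during which the arm holds its last target. There are 200 camera calls.

TASK

Press the loose end rail of the little tile frame fully home with the locking pliers on the sloping stand: squeeze the two handles together past dead centre, take the hand away and let the pliers hold the frame by themselves for three seconds, then flick the release lever so that they spring open. Then lift the frame out and lay it flat, tile up, in the middle of the slatted drying rack, leaving the two painted jars between stand and rack standing where they are.

Things in the scene. Friction and masses are not known exactly. Their poses are not given: they have to be found in the camera images.
- stand: Fixed plywood stand, 335 mm wide (y), 130 deep. Its board faces the robot and rises at 30 degrees along the stand's +x; origin on the table, board surface 58 mm above it there; back edge 96 mm high. Board from y = -127 to +207 mm. Locking pliers lie on the board, jaws to -y, handles to +y, all parts moving parallel to it.
- grip_fixed (a point): Where to squeeze the fixed (downhill) handle: centre of its steel bar, 12 mm wide (x), 16 thick (z), 26 above the bare board, running along y from 60 mm before to 45 mm past this point. Axes: x uphill along the board, y along this handle away from the jaws, z straight out of the board. It never moves against the stand.
- grip_moving (a point): Matching point of the moving (uphill) handle, a like bar 26 mm above the board, ending 33 mm past this point, pivot 100 mm back; y along the bar. Open: about 49 mm uphill of grip_fixed (61 over the outsides); locked: 26 mm uphill of it (38 over the outsides), bars parallel. Moving it there takes up to about 12 N.
- handle (a joint): Angle of the moving handle, rad: 0 sprung open (start), about 0.17 dead centre, 0.235 at its stop, locked. Short of that it springs open when let go; past it, it stays locked. Closing swings the uphill jaw and its sprung pad downhill onto the frame's rail.
- release_tip (a point): Release lever: steel paddle 7 mm thick (x), 18 high (z), 40 long, at the end of the fixed handle, sticking out along +y past both handles. Point 34 mm from its pivot, 10 mm from its end, 26 above the board; axes at rest as grip_fixed. With the pliers locked, push its uphill face downhill (-x), under 5 N: its nose forces the handle back over centre. Springs back; no effect on open pliers.
- release (a joint): Angle of the release lever, rad: 0 at rest, grows as the paddle is pushed downhill, stop at 0.55. Locked pliers let go at about 0.35 (paddle pushed about 12 mm at release_tip).
- pad: The moving jaw's sprung pad: a dark steel roller, 16 mm across and high, facing the rail from uphill; origin in its centre, about 50 mm uphill of the frame's origin while open. It presses the clamped frame with about 7 N.
- frame: Wooden frame with dark flowered tile, 48 mm wide (y), 20 thick (z), solid from x = -30 to +20 mm, loose rail at the +x end; about 0.15 kg. Origin: centre of the underside, z out of the tile face. Starts between the jaws on a 28 mm wide, 12 mm high block on the board, x uphill, resting on the fixed jaw. Jaws are at its x ends; over 35 mm is free beside both y sides, to pinch it there.
- rail (a joint): How far the frame's loose end rail (wooden bar 10 x 48 x 20 mm on two dowels) is pushed in, m: 0 to 0.002 at the start (a visible gap), 0.006 fully home. Needs about 3 N and stays where pushed.
- rack: Low slatted wooden drying rack, fixed, 180 mm (x) by 150 mm (y), top 20 mm above the table. Origin on the table at its centre.
- jar_a: Small round dark painted jar, 78 mm tall and 82 mm across, lidded; loose, not to be disturbed; it stands between stand and rack (either jar may be the nearer). Origin at the centre of its foot.
- jar_b: Small round dark painted jar, 70 mm tall and 74 mm across, lidded; loose, not to be disturbed; it stands between stand and rack (either jar may be the nearer). Origin at the centre of its foot.
Mind the look-alikes: they are no part of the job. Of the things that look like the rack, take the one that is farthest from the robot's base at the start.

How it is judged:
On the way, in this order (a step that is already met when the one before it is completed fails the run):
1. the pliers are locked on the frame with the rail home and hold it by themselves, untouched by the robot, for over a second and a half (value of joint handle above 0.21 rad and value of joint rail above 0.0045 m and contact force between pad and frame above 3 N and contact force between each of the fingers, the arm and stand below 0.5 N and contact force between the fingers and frame below 0.5 N), for 1.6 s.
2. the release lever is flicked (value of joint release above 0.28 rad).
3. the pliers have sprung open (value of joint handle below 0.06 rad), for 0.2 s.
At the end, for the whole second after the job is handed in: Rail home (over 4.5 of 6 mm), handle open (under 0.06 rad), release lever back (under 0.1 rad); the frame at rest on the rack's slats, flat and tile up (within 0.1 rad), its origin within 50 mm (rack x) and 36 mm (rack y) of the rack's centre (value of joint rail above 0.0045 m and value of joint handle below 0.06 rad and value of joint release below 0.1 rad and x of frame in the frame of rack between -0.05 and 0.05 m and y of frame in the frame of rack between -0.036 and 0.036 m and height (world z) of frame between 0.016 and 0.025 m and angle between frame's own z axis and vertical below 0.1 rad and linear speed of frame below 0.02 m/s); the robot touches nothing.
It fails at once if the larger jar is pushed over 30 mm or tipped over 0.4 rad (distance of jar_a from where it was at the start of the episode above 0.03 m or angle between jar_a's own z axis and vertical above 0.4 rad).
It fails at once if the smaller jar is pushed over 30 mm or tipped over 0.4 rad (distance of jar_b from where it was at the start of the episode above 0.03 m or angle between jar_b's own z axis and vertical above 0.4 rad).
It also fails if it takes over 67 s, if anything falls off the work surface, if the arm or the gripper's body presses on something with over 40 N, if the wrist force passes 120 N, or if a joint passes its speed limit or range.

## Working session

There is one attempt and no reset: what is moved stays moved. The work goes in short steps, Python scripts to look and compute and a tool call to move; the robot and the scene stay as the last step left them, time stands still between calls to the robot, and variables do not carry over. Pictures are saved under pics/ and viewed, at most 10 in all, crops included, and the job is handed in when it is done.

Besides the shell and the picture viewer there is one more tool, called as name(argument=value, ...), one argument or row to a line, values as JSON. servo_tool: Moves the arm, as the interface text tells. Shifts and turns lie within -1 to 1; 1 stands for 0.03 m of shift or 4 degrees of turn. Its arguments: {"type":"object","properties":{"plan":{"type":"array","items":{"type":"array","items":{"type":"number"}}},"hand":{"type":"number"},"grip_force":{"type":"number"}},"required":["plan"]}

```bash
mkdir -p pics; ls
cat > h.py <<'E'
import numpy as np, cv2
from plant import telemetry, imaging, bot
from scipy.spatial.transform import Rotation as R
def cam(n):
    d=imaging.camera(n); p=d["pixels"]; H=p.shape[0]
    f=H/2/np.tan(np.radians(d["vertical_fov"])/2)
    K=np.array([[f,0,d["cx"]],[0,f,d["cy"]],[0,0,1]]); 
    return p,K,cv2.Rodrigues(np.array(d["rvec"],float))[0],np.array(d["tvec"],float).ravel()
def ray(c,uv):
    _,K,M,t=c; d=M.T@np.linalg.solve(K,[uv[0],uv[1],1]); return -M.T@t,d
def onz(c,uv,z):
    o,d=ray(c,uv); return o+d*(z-o[2])/d[2]
def onplane(c,uv,p,n):
    o,d=ray(c,uv); return o+d*(np.dot(n,np.array(p)-o)/np.dot(n,d))
def proj(c,P):
    _,K,M,t=c; q=K@(M@np.array(P)+t); return q[:2]/q[2]
def tri(c1,u1,c2,u2):
    o1,d1=ray(c1,u1);o2,d2=ray(c2,u2);A=np.c_[d1,-d2];s=np.linalg.lstsq(A,o2-o1,rcond=None)[0]
    a,b=o1+s[0]*d1,o2+s[1]*d2; return (a+b)/2,np.linalg.norm(a-b)
E
python3 - <<'E'
from h import *
import pickle
cs={n:cam(n) for n in("scene","top")}
pickle.dump(cs,open("c0.pkl","wb"))
for n,c in cs.items():
    cv2.imwrite(f"pics/{n}0.png",cv2.resize(c[0][:,:,::-1],(800,600),interpolation=cv2.INTER_CUBIC)); print(n,c[1][0,0],-c[2].T@c[3],c[2][2])
print(telemetry.get_state())
E
```

```text
pics
scene 363.35985640176926 [0.81889517 0.51185748 0.69789664] [-0.39732248 -0.63450859 -0.66297337]
top 390.70704438342733 [ 0.2580778  -0.06959621  1.22291128] [ 0.14953155  0.01379534 -0.98866071]
{'clock': 0.1, 'joints': array([ 1.05858178e+00,  3.13390692e-01,  1.49831651e+00,  7.23710832e-06,
        1.33098365e+00, -2.23361448e-01]), 'qvel': array([-0.00098052, -0.00129714, -0.00328004, -0.00043134, -0.001396  ,
       -0.00142623]), 'tau': array([ 2.97611521e-03, -4.02807677e+01, -2.52643615e+01,  6.95849606e-02,
        3.42044584e-02, -6.92440562e-05]), 'position': array([0.14943755, 0.50307334, 0.2382368 ]), 'tool_rot': array([-2.00708888e-04,  1.43925806e-01,  9.89588329e-01, -5.11113335e-04]), 'wrist_force': array([ 0.38839765,  0.63395548, -0.15835985]), 'torque': array([ 0.03283665, -0.04665914,  0.03570044]), 'grasp_force': 0.0, 'width': 0.9996394562441008}
```

View pics/scene0.png

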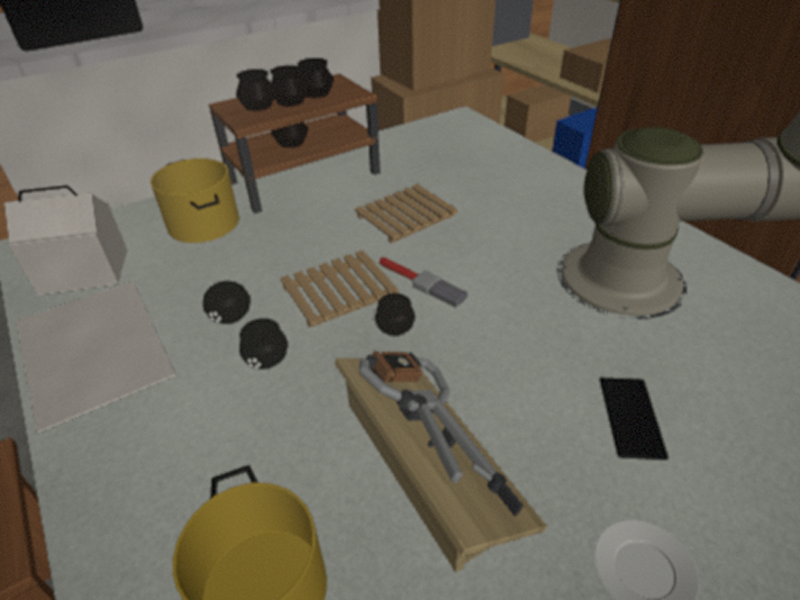

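View pics/top0.png

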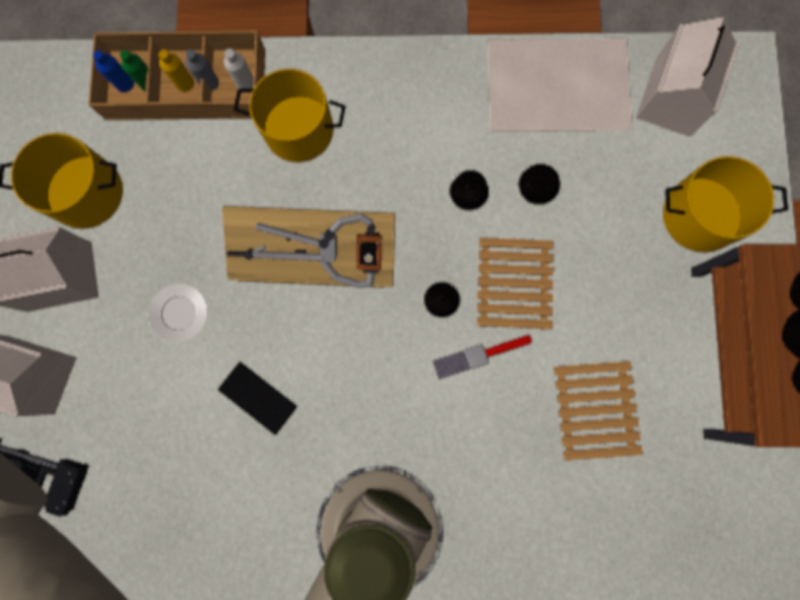

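The scene shows two slatted racks (800x600 view: 340,287 and 407,211). In the top view they are at (515,283) and (598,411). There are three jars on the table, at top (469,190), (540,184) and (442,300). The pliers and frame are on the stand, with the frame at (368,252). The candidates to be confused are the racks and jars, so I'll measure base distances and look at close crops.

Run:
```python
from h import *
import pickle
cs=pickle.load(open("c0.pkl","rb")); t=cs["top"];s=cs["scene"];k=.64
for n,u in dict(rackA=(515,283),rackB=(598,411)).items():
    p=onz(t,np.array(u)*k,.02);print(n,p,np.hypot(*p[:2]))
for u in [(469,190),(540,184),(442,300)]: print("jar",onz(t,np.array(u)*k,.05))
for u in [(240,300),(226,300),(263,342),(395,312)]: print("jar(scene)",onz(s,np.array(u)*k,.04))
print("stand corners UL UR LR LL",*[onz(t,np.array(u)*k,z).round(4) for u,z in [((223,207),.096),((394,213),.096),((393,287),.021),((229,278),.021)]],sep="\n")
a=cv2.resize(t[0][128:188,140:260,::-1],None,fx=6.6,fy=6.6,interpolation=cv2.INTER_CUBIC)
b=cv2.resize(s[0][215:365,205:355,::-1],None,fx=4,fy=4,interpolation=cv2.INTER_CUBIC)
b=cv2.convertScaleAbs(b,alpha=1.5); a=cv2.convertScaleAbs(a,alpha=1.5)
cv2.imwrite("pics/ta.png",a);cv2.imwrite("pics/sb.png",b);print(a.shape,b.shape)
```

```text
rackA [ 0.47646361 -0.27115021  0.02      ] 0.5482152910495619
rackB [ 0.22439003 -0.42367807  0.02      ] 0.4794309038187146
jar [ 0.66004196 -0.18012518  0.05      ]
jar [ 0.67139507 -0.32179403  0.05      ]
jar [ 0.43823977 -0.12369435  0.05      ]
jar(scene) [ 0.65751963 -0.30262972  0.04      ]
jar(scene) [ 0.67845455 -0.31686317  0.04      ]
jar(scene) [ 0.66439822 -0.17898956  0.04      ]
jar(scene) [ 0.44471355 -0.11934614  0.04      ]
stand corners UL UR LR LL
[0.614  0.2966 0.096 ]
[ 0.5997 -0.0319  0.096 ]
[ 0.4695 -0.0275  0.021 ]
[0.4896 0.3026 0.021 ]
(396, 792, 3) (600, 600, 3)
```

View pics/ta.png

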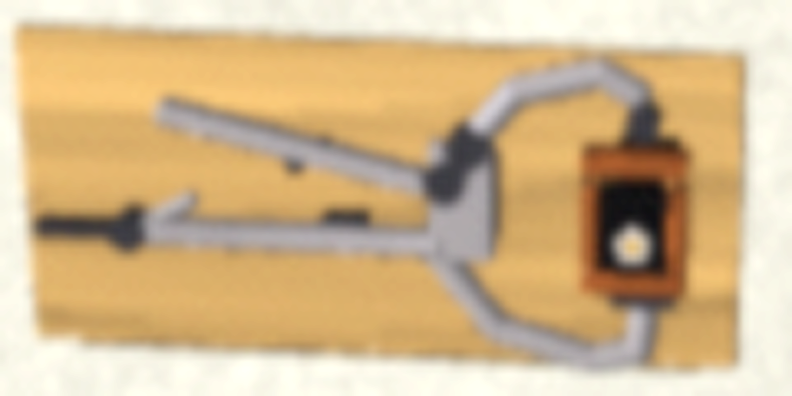

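View pics/sb.png

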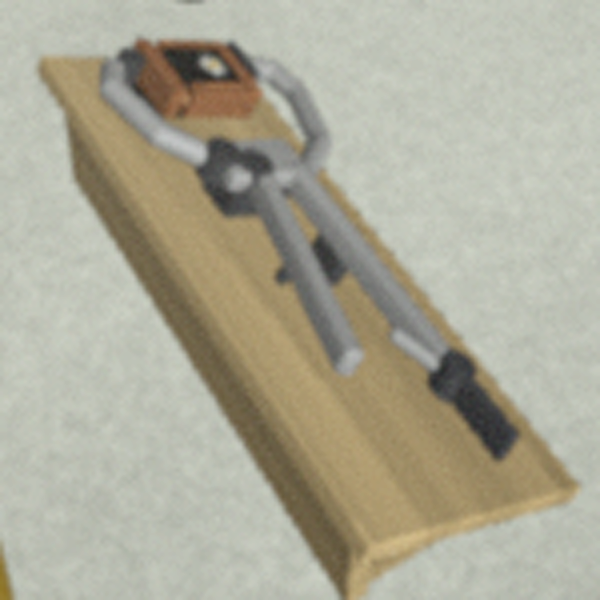

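Crops: the rail gap and black roller are at the frame's uphill end (ta 640,145). The moving handle ends at ta (163,110), scene crop (346,360). The release paddle ends at ta (38,226), scene crop (508,445). Rack A is the farther one at 0.548 m, so it is the target.

```bash
cat >> h.py <<'E'
psi=-0.052
SX=np.array([np.cos(psi),np.sin(psi),0]);SY=np.array([-np.sin(psi),np.cos(psi),0]);Z=np.array([0,0,1.])
UP=np.cos(np.pi/6)*SX+.5*Z; N=np.cos(np.pi/6)*Z-.5*SX
O=np.array([.541,.095,.058]); B=np.c_[UP,SY,N]
def tob(p): return B.T@(np.array(p)-O)
def frb(q): return O+B@np.array(q)
E
python3 - <<'E'
from h import *
import pickle
cs=pickle.load(open("c0.pkl","rb")); t=cs["top"];s=cs["scene"]
A=lambda x,y:(140+(x+.5)/6.6-.5,128+(y+.5)/6.6-.5)
Bc=lambda x,y:(205+(x+.5)/4-.5,215+(y+.5)/4-.5)
for n,a,b in [("corner UL",(16,25),(350,545)),("corner UR",(745,52),(40,60)),("LR",(738,368),None),("LL",(38,333),(578,488)),("mend",(163,110),(346,360)),("leverend",(38,226),(508,445)),("frame TL",(583,148),(178,115)),("frame BL",(583,292),(262,100)),("frame BR",(687,300),None),("frame TR",(690,150),None),("pivot",(443,182),(236,178)),("hub",(130,227),(452,370))]:
    h=0 if 'corner' in n or n in("LL","LR") else .032 if 'frame' in n else .026
    p=onplane(t,A(*a),frb([0,0,h]),N); print(n,"planar",tob(p).round(4),end=" ")
    if b:
        q,e=tri(t,A(*a),s,Bc(*b)); print("tri",tob(q).round(4),"gap",e.round(4),end="")
    print()
for a in [(160,231),(430,241)]: print("fixed bar",tob(onplane(t,A(*a),frb([0,0,.026]),N)).round(4))
# rack mask
im=t[0]; hsv=cv2.cvtColor(im,cv2.COLOR_RGB2HSV)
m=np.zeros(im.shape[:2],np.uint8); sl=(slice(145,218),slice(298,362))
m[sl]=((hsv[sl][:,:,1]>75)&(hsv[sl][:,:,0]>8)&(hsv[sl][:,:,0]<28))*255
m=cv2.morphologyEx(m,cv2.MORPH_CLOSE,np.ones((9,9)));cn=max(cv2.findContours(m,0,2)[0],key=cv2.contourArea)
bx=cv2.boxPoints(cv2.minAreaRect(cn)); P=[onz(t,u,.018) for u in bx]; print("rack",np.round(P,4),np.mean(P,0),[np.linalg.norm(P[i]-P[i-1]).round(4) for i in range(4)])
E
```

```text
corner UL planar [0.0759 0.2076 0.    ] tri [ 0.0781  0.2059 -0.0044] gap 0.0084
corner UR planar [ 0.0781 -0.1245  0.    ] tri [ 0.0762 -0.1237 -0.0042] gap 0.0022
LR planar [-0.0739 -0.1256  0.    ] 
LL planar [-0.0725  0.2082  0.    ] tri [-0.073   0.2086 -0.0028] gap 0.0014
mend planar [0.0462 0.135  0.026 ] tri [0.047  0.1343 0.0253] gap 0.0025
leverend planar [-0.0109  0.1957  0.026 ] tri [-0.0102  0.1949  0.026 ] gap 0.002
frame TL planar [ 0.0389 -0.0549  0.032 ] tri [ 0.0321 -0.0514  0.0161] gap 0.0057
frame BL planar [-0.0288 -0.0553  0.032 ] tri [-0.0317 -0.0543  0.024 ] gap 0.0006
frame BR planar [-0.0304 -0.1029  0.032 ] 
frame TR planar [ 0.0401 -0.1028  0.032 ] 
pivot planar [0.0185 0.0091 0.026 ] tri [0.0209 0.0069 0.0202] gap 0.0097
hub planar [-0.0094  0.1532  0.026 ] tri [-0.0081  0.1519  0.0287] gap 0.0013
fixed bar [-0.0107  0.1395  0.026 ]
fixed bar [-0.0097  0.0155  0.026 ]
rack [[ 0.3903 -0.1918  0.018 ]
 [ 0.5718 -0.2007  0.018 ]
 [ 0.5661 -0.353   0.018 ]
 [ 0.3852 -0.3408  0.018 ]] [ 0.47833773 -0.27157454  0.018     ] [np.float64(0.149), np.float64(0.1817), np.float64(0.1524), np.float64(0.1814)]
```

Stand pose is confirmed: the corners match to 2–3 mm, and the fixed bar lies at board x = -0.010. Targets in board coordinates are grip centre (0.010, 0.104), frame centre (0.0045, -0.079) and release tip (-0.010, 0.185). The rack is at (0.478, -0.272).

```bash
cat >> h.py <<'E'
def rot(q): return R.from_quat(np.r_[q[1:],q[0]])
def delta(P,M=None):
    s=telemetry.get_state(); T=rot(s["tool_rot"])
    d=T.inv().apply(np.array(P)-s["position"])/.03
    print("clock",s["clock"],"now(board)",tob(s["position"]).round(4)); print("shift units",d.round(2),"rows>=",np.abs(d).max().round(2))
    if M is not None:
        r=np.degrees((T.inv()*R.from_matrix(M)).as_rotvec())/4; print("turn units",r.round(2))
SQ=np.c_[SY,UP,-N]; FR=np.c_[UP,-SY,-N]; DN=np.c_[SX,-SY,-Z]
E
python3 -c "
from h import *
delta(frb([.010,.104,.12]),SQ)"
```

```text
clock 0.1 now(board) [-0.2669  0.3872  0.3622]
shift units [-13.91  -6.35   2.38] rows>= 13.91
turn units [-6.36 -4.99 18.64]
```

servo_tool(
  plan=[
    [-0.87,-0.4,0.15,0,0,0],
    [-0.87,-0.4,0.15,0,0,0],
    [-0.87,-0.4,0.15,0,0,0],
    [-0.87,-0.4,0.15,0,0,0],
    [-0.87,-0.4,0.15,0,0,0],
    [-0.87,-0.4,0.15,0,0,0],
    [-0.87,-0.4,0.15,0,0,0],
    [-0.87,-0.4,0.15,0,0,0],
    [-0.87,-0.4,0.15,0,0,0],
    [-0.87,-0.4,0.15,0,0,0],
    [-0.87,-0.4,0.15,0,0,0],
    [-0.87,-0.4,0.15,0,0,0],
    [-0.87,-0.4,0.15,0,0,0],
    [-0.87,-0.4,0.15,0,0,0],
    [-0.87,-0.4,0.15,0,0,0],
    [-0.87,-0.4,0.15,0,0,0],
  ],
  hand=-1,
  grip_force=40,
)

```text
clock: 1.43
position: [0.4959, 0.1991, 0.1662]
tool_rot: [-0.0, 0.144, 0.99, -0.0]
wrist_force: [0.4, 0.3, 0.5]
width: 0.997
grasp_force: 0.0
```

servo_tool(
  plan=[
    [0,0,0,-0.32,-0.25,0.93],
    [0,0,0,-0.32,-0.25,0.93],
    [0,0,0,-0.32,-0.25,0.93],
    [0,0,0,-0.32,-0.25,0.93],
    [0,0,0,-0.32,-0.25,0.93],
    [0,0,0,-0.32,-0.25,0.93],
    [0,0,0,-0.32,-0.25,0.93],
    [0,0,0,-0.32,-0.25,0.93],
    [0,0,0,-0.32,-0.25,0.93],
    [0,0,0,-0.32,-0.25,0.93],
    [0,0,0,-0.32,-0.25,0.93],
    [0,0,0,-0.32,-0.25,0.93],
    [0,0,0,-0.32,-0.25,0.93],
    [0,0,0,-0.32,-0.25,0.93],
    [0,0,0,-0.32,-0.25,0.93],
    [0,0,0,-0.32,-0.25,0.93],
    [0,0,0,-0.32,-0.25,0.93],
    [0,0,0,-0.32,-0.25,0.93],
    [0,0,0,-0.32,-0.25,0.93],
    [0,0,0,-0.32,-0.25,0.93],
  ],
)

```text
clock: 3.1
position: [0.495, 0.2002, 0.1665]
tool_rot: [0.188, 0.7, 0.664, 0.18]
wrist_force: [0.3, 0.3, -0.2]
width: 1.001
grasp_force: 0.0
```

Run:
```python
from h import *
delta(frb([.010,.104,.035]),SQ); print(telemetry.get_state()["joints"])
c=cam("scene"); b=cv2.resize(c[0][150:370,200:400,::-1],None,fx=2.7,fy=2.7,interpolation=cv2.INTER_CUBIC);cv2.imwrite("pics/hov.png",cv2.convertScaleAbs(b,alpha=1.5))
```

```text
clock 3.1 now(board) [0.0097 0.1027 0.1197]
shift units [ 0.04 -0.    2.82] rows>= 2.82
turn units [ 0.05 -0.03 -0.02]
[ 0.23023182  0.21905238  1.92717804 -0.29118487  0.50280937  0.5035543 ]
```

View pics/hov.png

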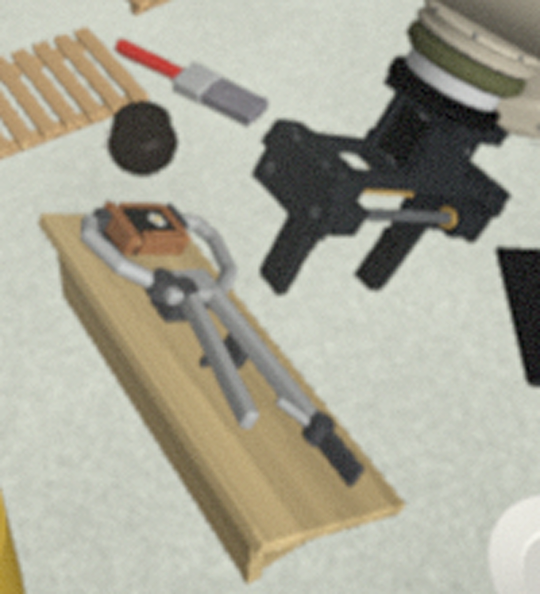

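The picture shows the open gripper squared over the board and uphill of the handles. The fingertips are at (275,285) and (372,282), with the handles at (240,410) and (300,405). I'm descending.

servo_tool(
  plan=[
    [0.04,0,0.7,0,0,0],
    [0,0,0.7,0,0,0],
    [0,0,0.7,0,0,0],
    [0,0,0.7,0,0,0],
    [0,0,0.4,0,0,0],
    [0,0,0.25,0,0,0],
    [0,0,0.15,0,0,0],
    [0,0,0,0,0,0],
  ],
)

```text
clock: 3.82
position: [0.5494, 0.1988, 0.0729]
tool_rot: [0.188, 0.699, 0.666, 0.179]
wrist_force: [0.0, -0.7, 0.3]
width: 1.002
grasp_force: 0.0
```

servo_tool(
  plan=[
    [0,0,0,0,0,0],
    [0,0,0,0,0,0],
    [0,0,0,0,0,0],
  ],
  hand=-0.35,
)

```text
clock: 4.07
position: [0.5501, 0.1992, 0.0746]
tool_rot: [0.189, 0.699, 0.666, 0.181]
wrist_force: [7.5, 0.2, 1.7]
width: 0.801
grasp_force: 3.7
```

Run:
```python
from h import *
delta(frb([.003,.104,.011]),SQ); s=telemetry.get_state();print(s["width"],s["grasp_force"],B.T@s["wrist_force"])
```

```text
clock 4.0667 now(board) [0.0114 0.1046 0.0125]
shift units [-0.02 -0.28  0.05] rows>= 0.28
turn units [ 0.08 -0.05  0.03]
0.8014437968910468 3.7354449229314923 [ 7.31575641  0.62581345 -2.26725669]
```

servo_tool(
  plan=[
    [0,-0.05,0,0,0,0],
    [0,-0.05,0,0,0,0],
    [0,-0.05,0,0,0,0],
    [0,-0.05,0,0,0,0],
    [0,-0.05,0,0,0,0],
    [0,-0.03,0,0,0,0],
    [0,0,0,0,0,0],
    [0,0,0,0,0,0],
    [0,0,0,0,0,0],
    [0,0,0,0,0,0],
  ],
  hand=1,
  grip_force=30,
)

```text
clock: 4.9
position: [0.5428, 0.1997, 0.0701]
tool_rot: [0.189, 0.699, 0.666, 0.181]
wrist_force: [-1.0, 3.1, 6.5]
width: 0.421
grasp_force: 30.0
```

Run:
```python
from h import *
delta(frb([.003,.104,.011]),SQ); s=telemetry.get_state();print(s["width"]*88,s["grasp_force"],B.T@s["wrist_force"])
```

```text
clock 4.9 now(board) [0.0029 0.1046 0.0123]
shift units [-0.02  0.    0.04] rows>= 0.04
turn units [ 0.08 -0.05  0.03]
37.06132896533732 30.02305593341589 [2.22942653 3.08229295 6.21765063]
```

Handles are at 37 mm over the outsides, so they are locked. Now I'll open, retreat and wait.

servo_tool(
  plan=[
    [0,0,0,0,0,0],
    [0,0,0,0,0,0],
    [0,0,0,0,0,0],
    [0,0,0,0,0,0],
    [0,0,0,0,0,0],
    [0,0,-0.3,0,0,0],
    [0,0,-0.6,0,0,0],
    [0,0,-0.8,0,0,0],
    [0,0,-0.8,0,0,0],
    [0,0,-0.6,0,0,0],
    [0,0,0,0,0,0],
  ],
  hand=-1,
)

```text
clock: 5.82
position: [0.4952, 0.2021, 0.153]
tool_rot: [0.189, 0.699, 0.665, 0.182]
wrist_force: [-0.3, 0.3, 0.8]
width: 0.999
grasp_force: 0.0
```

servo_tool(
  plan=[
    [0.5,0,0,0,0,0],
    [0.5,0.1,0,0,0,0],
    [0.5,0.2,0,0,0,0],
    [0.5,0.2,0,0,0,0],
    [0.5,0.1,0,0,0,0],
    [0.2,0,0,0,0,0],
    [0,0,0,0,0,0],
    [0,0,0,0,0,0],
    [0,0,0,0,0,0],
    [0,0,0,0,0,0],
    [0,0,0,0,0,0],
    [0,0,0,0,0,0],
    [0,0,0,0,0,0],
    [0,0,0,0,0,0],
    [0,0,0,0,0,0],
    [0,0,0,0,0,0],
    [0,0,0,0,0,0],
    [0,0,0,0,0,0],
    [0,0,0,0,0,0],
    [0,0,0,0,0,0],
  ],
  hand=1,
)

```text
clock: 7.48
position: [0.515, 0.2816, 0.1587]
tool_rot: [0.188, 0.699, 0.666, 0.18]
wrist_force: [-0.3, -0.3, -0.3]
width: 0.005
grasp_force: 0.0
```

servo_tool(
  plan=[
    [0,0,0,0,0,0],
    [0,0,0,0,0,0],
    [0,0,0,0,0,0],
    [0,0,0,0,0,0],
    [0,0,0,0,0,0],
    [0,0,0,0,0,0],
    [0,0,0,0,0,0],
    [0,0,0,0,0,0],
    [0,0,0,0,0,0],
    [0,0,0,0,0,0],
    [0,0,0,0,0,0],
    [0,0,0,0,0,0],
    [0,0,0,0,0,0],
    [0,0,0,0,0,0],
    [0,0,0,0,0,0],
    [0,0,0,0,0,0],
    [0,0,0,0,0,0],
    [0,0,0,0,0,0],
  ],
)

```text
clock: 8.98
position: [0.515, 0.2816, 0.1587]
tool_rot: [0.188, 0.699, 0.666, 0.18]
wrist_force: [-0.8, -0.5, 0.5]
width: 0.005
grasp_force: 0.0
```

Run:
```python
from h import *
delta(frb([.022,.185,.018]),SQ); s=telemetry.get_state();print(s["width"]*88)
c=cam("scene"); b=cv2.resize(c[0][150:370,200:400,::-1],None,fx=2.7,fy=2.7,interpolation=cv2.INTER_CUBIC);cv2.imwrite("pics/lock.png",cv2.convertScaleAbs(b,alpha=1.5))
```

```text
clock 8.9833 now(board) [0.0195 0.185  0.105 ]
shift units [-0.01  0.07  2.9 ] rows>= 2.9
turn units [ 0.05 -0.04  0.03]
0.41719717110712373
```

View pics/lock.png

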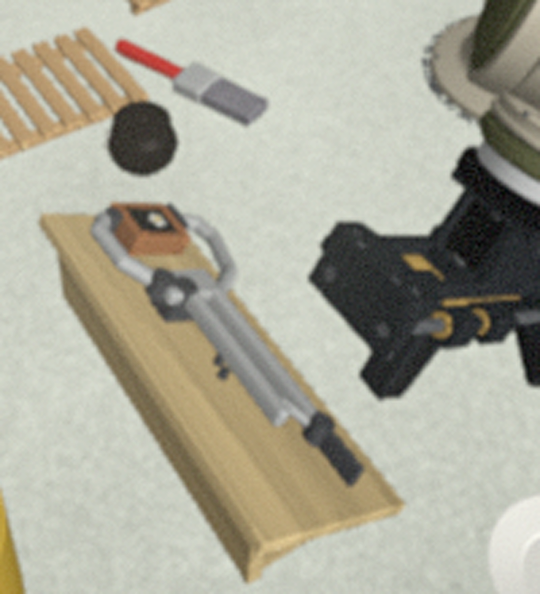

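The picture shows the handles closed and parallel (locked) and the jaw pad on the rail at (100,225). The gripper is clear, and the pliers have held for over 3 s. Next is the release lever.

servo_tool(
  plan=[
    [0,0.1,0.7,0,0,0],
    [0,0,0.7,0,0,0],
    [0,0,0.7,0,0,0],
    [0,0,0.5,0,0,0],
    [0,0,0.3,0,0,0],
    [0,0,0,0,0,0],
  ],
)

```text
clock: 9.53
position: [0.5612, 0.279, 0.0833]
tool_rot: [0.188, 0.7, 0.666, 0.179]
wrist_force: [-0.4, -0.6, -0.8]
width: 0.005
grasp_force: 0.0
```

servo_tool(
  plan=[
    [0,-0.15,0,0,0,0],
    [0,-0.15,0,0,0,0],
    [0,-0.15,0,0,0,0],
    [0,-0.15,0,0,0,0],
    [0,-0.15,0,0,0,0],
    [0,-0.15,0,0,0,0],
    [0,0,0,0,0,0],
    [0,0,0,0,0,0],
  ],
)

```text
clock: 10.2
position: [0.5381, 0.2809, 0.0721]
tool_rot: [0.188, 0.699, 0.666, 0.181]
wrist_force: [1.0, 0.4, 3.4]
width: 0.008
grasp_force: 1.6
```

Run:
```python
from h import *
delta(frb([-.005,.185,.018]),SQ); s=telemetry.get_state();print(B.T@s["wrist_force"])
c=cam("scene"); b=cv2.resize(c[0][150:370,200:400,::-1],None,fx=2.7,fy=2.7,interpolation=cv2.INTER_CUBIC);cv2.imwrite("pics/rel.png",cv2.convertScaleAbs(b,alpha=1.5))
```

```text
clock 10.2 now(board) [-0.0038  0.1855  0.0185]
shift units [-0.02 -0.04  0.02] rows>= 0.04
turn units [ 0.06 -0.05  0.03]
[2.5170849  0.45461559 2.42235995]
```

View pics/rel.png

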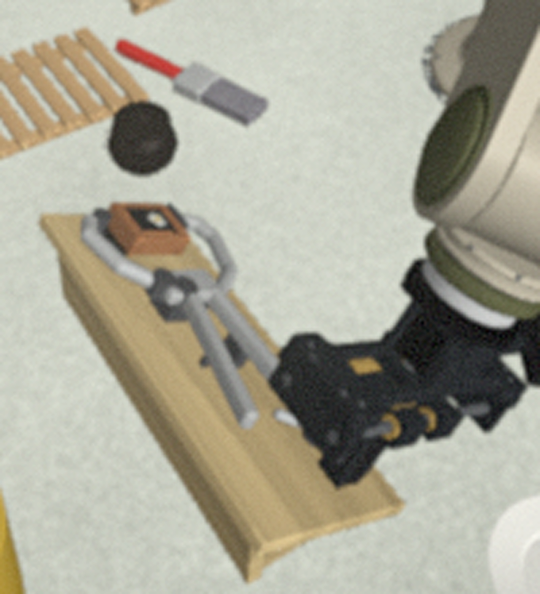

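The handle has sprung open at (245,415), and the rail is closed up on the frame at (145,230). I'm backing off and going to the frame.

servo_tool(
  plan=[
    [0,0.35,0,0,0,0],
    [0,0.35,0,0,0,0],
    [0,0,-0.6,0,0,0],
    [0,0,-0.8,0,0,0],
    [0,0,-0.8,0,0,0],
    [0,0,-0.8,0,0,0],
    [0,0,-0.7,0,0,0],
    [-0.8,0,0,0,0,0],
    [-0.8,0,0,0,0,0],
    [-0.8,-0.1,0,0,0,0],
    [-0.8,-0.1,0,0,0,0],
    [-0.8,-0.1,0,0,0,0],
    [-0.8,-0.1,0,0,0,0],
    [-0.8,-0.1,0,0,0,0],
    [-0.8,-0.1,0,0,0,0],
    [-0.8,0,0,0,0,0],
    [-0.8,0,0,0,0,0],
    [-0.8,0,0,0,0,0],
  ],
)

```text
clock: 11.75
position: [0.4713, 0.0186, 0.1683]
tool_rot: [0.188, 0.699, 0.666, 0.18]
wrist_force: [-0.3, 0.4, 0.4]
width: 0.005
grasp_force: 0.0
```

servo_tool(
  plan=[
    [0,0,0,0,0,1],
    [0,0,0,0,0,1],
    [0,0,0,0,0,1],
    [0,0,0,0,0,1],
    [0,0,0,0,0,1],
    [0,0,0,0,0,1],
    [0,0,0,0,0,1],
    [0,0,0,0,0,1],
    [0,0,0,0,0,1],
    [0,0,0,0,0,1],
    [0,0,0,0,0,1],
    [0,0,0,0,0,1],
    [0,0,0,0,0,1],
    [0,0,0,0,0,1],
    [0,0,0,0,0,1],
    [0,0,0,0,0,1],
    [0,0,0,0,0,1],
    [0,0,0,0,0,1],
    [0,0,0,0,0,1],
    [0,0,0,0,0,1],
  ],
  hand=-0.7,
)

```text
clock: 13.42
position: [0.4714, 0.0197, 0.1682]
tool_rot: [0.028, 0.964, 0.059, 0.258]
wrist_force: [0.7, -0.4, -0.2]
width: 0.853
grasp_force: 0.0
```

servo_tool(
  plan=[
    [0,0,0,0,0,1],
    [0,0,0,0,0,1],
    [0,0,0,0,0,0.5],
    [0,0,0,0,0,0],
    [0,0,0,0,0,0],
  ],
)

```text
clock: 13.83
position: [0.4716, 0.0196, 0.1683]
tool_rot: [0.006, 0.965, -0.023, 0.26]
wrist_force: [0.1, 0.7, -0.2]
width: 0.848
grasp_force: 0.0
```

Run:
```python
from h import *
delta(frb([.0,-.079,.010]),FR); s=telemetry.get_state();print(s["width"]*88,s["joints"])
c=cam("scene"); b=cv2.resize(c[0][110:310,190:390,::-1],None,fx=2.7,fy=2.7,interpolation=cv2.INTER_CUBIC);cv2.imwrite("pics/fr.png",cv2.convertScaleAbs(b,alpha=1.5))
```

```text
clock 13.8333 now(board) [-0.0015 -0.0789  0.1282]
shift units [0.04 0.01 3.94] rows>= 3.94
turn units [-0.04 -0.03  0.04]
74.65481599812378 [-0.26782317  0.05112277  2.12078151  0.24790503  0.4667701   1.15797432]
```

View pics/fr.png

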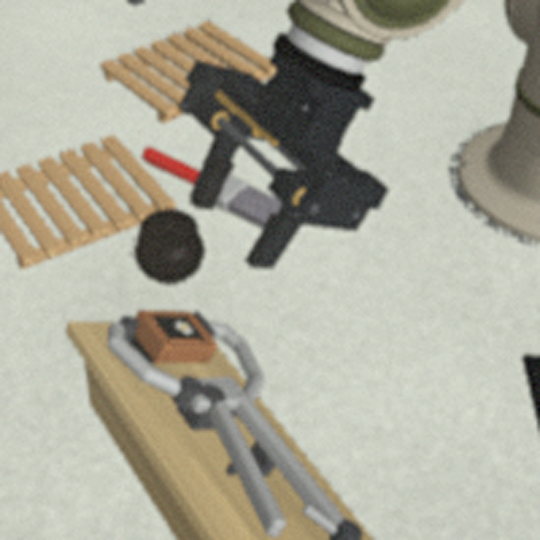

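The frame is at (178,335) with the gap closed, and the fingers are centred above it. Descending and gripping.

servo_tool(
  plan=[
    [0.04,0,0.7,0,0,0],
    [0,0,0.7,0,0,0],
    [0,0,0.7,0,0,0],
    [0,0,0.7,0,0,0],
    [0,0,0.5,0,0,0],
    [0,0,0.4,0,0,0],
    [0,0,0.2,0,0,0],
    [0,0,0,0,0,0],
    [0,0,0,0,0,0],
  ],
)

```text
clock: 14.63
position: [0.5316, 0.0167, 0.0681]
tool_rot: [0.006, 0.965, -0.024, 0.26]
wrist_force: [-0.4, 0.6, 0.1]
width: 0.852
grasp_force: 0.0
```

servo_tool(
  plan=[
    [0,0,0,0,0,0],
    [0,0,0,0,0,0],
    [0,0,0,0,0,0],
    [0,0,0,0,0,0],
    [0,0,0,0,0,0],
    [0,0,0,0,0,0],
    [0,0,0,0,0,0],
    [0,0,0,0,0,0],
  ],
  hand=1,
  grip_force=20,
)

```text
clock: 15.3
position: [0.5317, 0.0166, 0.0684]
tool_rot: [0.006, 0.965, -0.024, 0.261]
wrist_force: [-3.0, -0.7, 5.9]
width: 0.545
grasp_force: 20.0
```

Run:
```python
from h import *
delta(frb([.0,-.079,.010]),FR); s=telemetry.get_state();print(s["width"]*88,s["wrist_force"])
```

```text
clock 15.3 now(board) [ 0.0007 -0.0788  0.0116]
shift units [-0.02  0.01  0.05] rows>= 0.05
turn units [-0.04 -0.05  0.03]
47.927054603121235 [-3.01849188 -0.650068    5.86173616]
```

Width is 47.9 mm, matching the 48 mm frame. Lifting straight out of the board.

servo_tool(
  plan=[
    [0,0,-0.2,0,0,0],
    [0,0,-0.4,0,0,0],
    [0,0,-0.6,0,0,0],
    [0,0,-0.7,0,0,0],
    [0,0,-0.8,0,0,0],
    [0,0,-0.8,0,0,0],
    [0,0,-0.7,0,0,0],
    [0,0,-0.7,0,0,0],
    [0,0,-0.5,0,0,0],
    [0,0,-0.3,0,0,0],
    [0,0,0,0,0,0],
  ],
)

```text
clock: 16.22
position: [0.4453, 0.0206, 0.2174]
tool_rot: [0.006, 0.965, -0.024, 0.261]
wrist_force: [0.2, -0.1, 0.2]
width: 0.541
grasp_force: 20.0
```

Run:
```python
from h import *
delta([.478,-.272,.21],DN); s=telemetry.get_state();print(s["width"]*88,s["wrist_force"],s["position"])
c=cam("scene"); b=cv2.resize(c[0][60:310,150:400,::-1],None,fx=2.4,fy=2.4,interpolation=cv2.INTER_CUBIC);cv2.imwrite("pics/lift.png",cv2.convertScaleAbs(b,alpha=1.5))
```

```text
clock 16.2167 now(board) [ 0.0003 -0.0793  0.1838]
shift units [1.23 9.69 1.  ] rows>= 9.69
turn units [-0.01 -7.58  0.04]
47.574912361902875 [ 0.15856587 -0.11106158  0.2034988 ] [0.44534745 0.02056635 0.21735278]
```

View pics/lift.png

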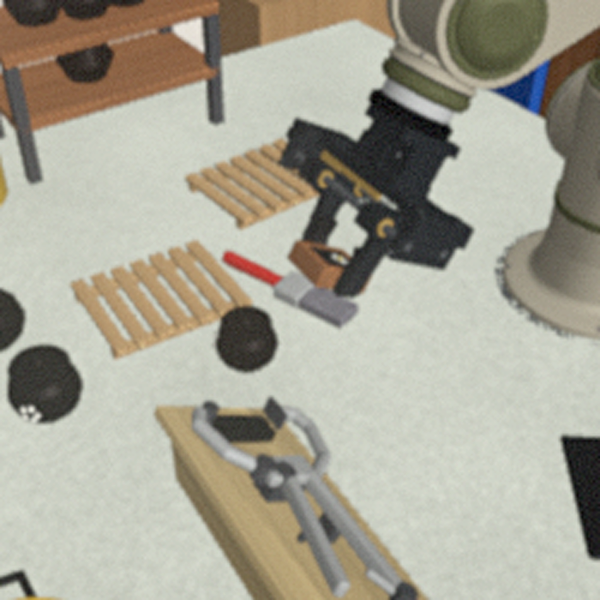

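The frame is held between the fingers at (335,265) and the pliers stand open and empty. Carrying it to the rack at (165,300).

servo_tool(
  plan=[
    [0.1,0.5,0.08,0,0,0],
    [0.1,0.8,0.08,0,0,0],
    [0.1,0.8,0.08,0,0,0],
    [0.1,0.8,0.08,0,0,0],
    [0.1,0.8,0.08,0,0,0],
    [0.1,0.8,0.08,0,0,0],
    [0.1,0.8,0.08,0,0,0],
    [0.1,0.8,0.08,0,0,0],
    [0.1,0.8,0.08,0,0,0],
    [0.1,0.8,0.08,0,0,0],
    [0.1,0.8,0.08,0,0,0],
    [0.1,0.8,0.08,0,0,0],
    [0,0.4,0,0,0,0],
    [0,0,0,0,0,0],
  ],
)

```text
clock: 17.43
position: [0.4767, -0.274, 0.2074]
tool_rot: [0.006, 0.965, -0.025, 0.26]
wrist_force: [-0.4, 0.1, -1.5]
width: 0.55
grasp_force: 20.0
```

servo_tool(
  plan=[
    [0,0,0,0,-0.76,0],
    [0,0,0,0,-0.76,0],
    [0,0,0,0,-0.76,0],
    [0,0,0,0,-0.76,0],
    [0,0,0,0,-0.76,0],
    [0,0,0,0,-0.76,0],
    [0,0,0,0,-0.76,0],
    [0,0,0,0,-0.76,0],
    [0,0,0,0,-0.76,0],
    [0,0,0,0,-0.74,0],
    [0,0,0,0,0,0],
    [0,0,0,0,0,0],
  ],
)

```text
clock: 18.43
position: [0.4773, -0.2712, 0.2081]
tool_rot: [-0.001, 1.0, -0.024, -0.001]
wrist_force: [0.1, 0.2, -1.5]
width: 0.544
grasp_force: 20.0
```

Run:
```python
from h import *
delta([.478,-.272,.0225],DN); s=telemetry.get_state();print(s["width"]*88,s["wrist_force"],s["position"])
c=cam("scene"); b=cv2.resize(c[0][60:310,130:380,::-1],None,fx=2.4,fy=2.4,interpolation=cv2.INTER_CUBIC);cv2.imwrite("pics/over.png",cv2.convertScaleAbs(b,alpha=1.5))
```

```text
clock 18.4333 now(board) [ 0.0365 -0.369   0.1523]
shift units [0.03 0.04 6.19] rows>= 6.19
turn units [-0.03  0.03  0.06]
47.84572853176296 [ 0.05197395  0.22955722 -1.47682759] [ 0.47732169 -0.27120666  0.20807794]
```

servo_tool(
  plan=[
    [0,0,0.6,0,0,0],
    [0,0,0.8,0,0,0],
    [0,0,0.8,0,0,0],
    [0,0,0.8,0,0,0],
    [0,0,0.8,0,0,0],
    [0,0,0.7,0,0,0],
    [0,0,0.6,0,0,0],
    [0,0,0.4,0,0,0],
    [0,0,0.3,0,0,0],
    [0,0,0.2,0,0,0],
    [0,0,0.1,0,0,0],
    [0,0,0,0,0,0],
    [0,0,0,0,0,0],
  ],
)

```text
clock: 19.57
position: [0.4769, -0.2722, 0.0262]
tool_rot: [-0.0, 1.0, -0.025, -0.001]
wrist_force: [0.2, -0.5, -1.5]
width: 0.539
grasp_force: 20.0
```

servo_tool(
  plan=[
    [0,0,0.05,0,0,0],
    [0,0,0.05,0,0,0],
    [0,0,0.04,0,0,0],
    [0,0,0,0,0,0],
    [0,0,0,0,0,0],
  ],
)

```text
clock: 19.98
position: [0.4766, -0.272, 0.0215]
tool_rot: [-0.001, 1.0, -0.025, -0.001]
wrist_force: [0.7, 0.5, -0.8]
width: 0.544
grasp_force: 20.0
```

servo_tool(
  plan=[
    [0,0,0,0,0,0],
    [0,0,0,0,0,0],
    [0,0,0,0,0,0],
    [0,0,0,0,0,0],
    [0,0,0,0,0,0],
    [0,0,-0.2,0,0,0],
    [0,0,-0.5,0,0,0],
    [0,0,-0.8,0,0,0],
    [0,0,-0.8,0,0,0],
    [0,0,-0.8,0,0,0],
    [0,0,-0.8,0,0,0],
    [0,0,-0.8,0,0,0],
    [0,0,-0.8,0,0,0],
    [0,0,-0.5,0,0,0],
    [0,0,0,0,0,0],
  ],
  hand=-0.7,
)

```text
clock: 21.23
position: [0.478, -0.273, 0.2051]
tool_rot: [0.001, 1.0, -0.024, 0.001]
wrist_force: [-0.2, -0.6, 0.4]
width: 0.847
grasp_force: 0.0
```

Run:
```python
from h import *
c=cam("scene"); b=cv2.resize(c[0][110:370,140:400,::-1],None,fx=2.3,fy=2.3,interpolation=cv2.INTER_CUBIC);cv2.imwrite("pics/end.png",cv2.convertScaleAbs(b,alpha=1.5))
```

```text
(no output)
```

View pics/end.png

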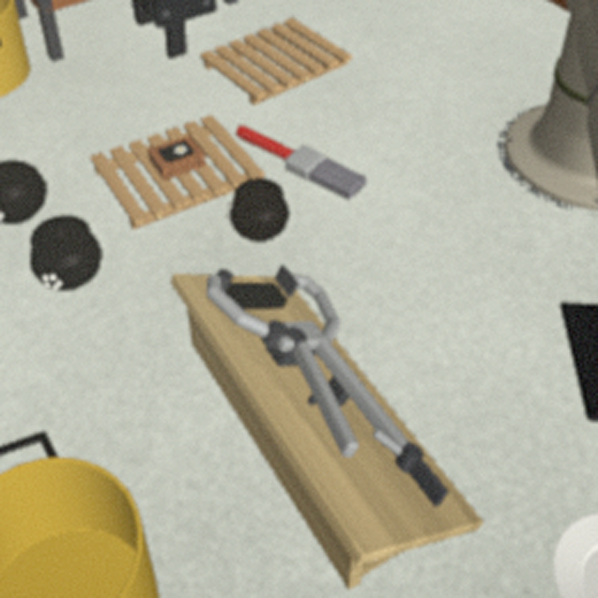

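The frame lies flat, tile up, mid-rack at (178,155). The pliers are open, the lever is back at (430,485) and the jars are undisturbed.

```bash
python3 -c "
from h import *
print(bot.finish_job())"
```

```text
the job is handed in; nothing more can be done
None
```

I handed the job in at about 21 s: the pliers locked, held over 3 s untouched and sprang open, and the last picture shows the frame flat, tile up, mid-rack with its rail closed and the jars unmoved; the hand-in returned no verdict.

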